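Key the trunk lock, then present the ball dish

TASK

Get the lock ready for its catch ball: slide the brass setting key from the birch block into the slot on top of the aluminium lock housing, fully home and upright, and let go of it. Then lift the ball dish by its red bar about 10 cm straight up off its cork mat and only then turn it about a quarter turn until its lip points at the lock housing, keeping it level with the steel ball in its middle, and finish still holding it there, motionless over the mat. Leave the blue wheel, copper latch and flat key blank where they lie.

Things in the scene. Friction and masses are not known exactly. Their poses are not given: they have to be found in the camera images.
- key_bow (a point): Loose brass setting key, upright in the birch block at the start. Point: centre of the bow, a flat disc 36 mm across, 10 mm thick; z up the key, x through the disc's thickness (grip across x, from above), y across its width. Below: neck, then collar (14 x 34 mm, underside 38 mm below this point), then blade (5 mm thick along x, 24 mm wide along y, tip 64 mm below, its last 5 mm narrowed).
- key_tip (a point): Centre of the lower end of the setting key's blade, axes as key_bow.
- key: The same setting key; its origin is the blade tip.
- lock_mouth (a point): Aluminium lock housing, 70 x 50 x 45 mm high, fixed, on a dark 90 x 60 mm foot. Point: centre of the slot's mouth on its top face, 45 mm up. Slot 10 mm wide along x, 29 mm long along y, 30 mm deep, straight down, edges chamfered 3 mm. The key is home when its collar rests on the top face, tip 26 mm below the mouth; either way round.
- block_mouth (a point): Birch block, 60 x 60 mm, 36 mm high, fixed. Centre of its slot's mouth on the top face; same slot as the lock's. The key stands in it at the start, collar on the top face.
- lock: The lock housing; origin at the centre of its underside, axes as lock_mouth.
- mat: Round cork mat, 124 mm across, 4 mm thick, fixed; origin at the centre of its underside. The dish stands on its middle at the start.
- dish_bar (a point): Steel ball dish carried by a red bar bridging it. Point: the bar's centre, 84 mm above the dish's underside; z up, x towards the pouring lip, y along the bar. Bar 12 mm thick along x, 16 mm high, 103 mm clear between uprights; it balances when gripped at its centre, from above, across x. Dish 104 mm across, 22 mm high at the rim, about 0.27 kg.
- dish_middle (a point): Middle of the dish's bowl, 6 mm above its underside; axes as dish_bar. The bowl is a shallow cone that rises outwards at 9 degrees, so the ball rests in the middle and rolls off if the dish is jerked or tilted.
- dish_lip (a point): End of the pouring lip, 75 mm from the dish's centre along its x, 18 mm above its underside.
- dish: The same dish; origin at the centre of its underside.
- ball_center (a point): Centre of the loose steel ball, 20 mm across, in the middle of the dish.
- wheel_mid (a point): Blue rubber wheel, 50 mm across, 22 mm thick, lying flat, loose; its centre. Bystander.
- latch_mid (a point): Copper trunk latch, 44 x 64 x 18 mm, lying, loose; its centre. Bystander.
- blank_mid (a point): Flat brass key blank, about 62 mm long, 5 mm thick, lying, loose; its middle. Bystander.
Not all that is in view belongs to the job. Of the things that look like the dish, take the one that is farthest from the robot's base at the start.

How it is judged:
On the way, in this order (a step that is already met when the one before it is completed fails the run):
1. the setting key is home in the lock's slot, upright and let go, the dish still on its mat (z of key_tip in the frame of lock_mouth below -0.021 m and horizontal distance between key_tip and lock_mouth below 0.006 m and angle between key_bow's own z axis and vertical below 0.15 rad and contact force between the fingers and key below 0.1 N and height (world z) of dish_middle below 0.02 m), for 0.2 s.
2. the dish is lifted clear of the mat, before it is turned far (height (world z) of dish_middle above 0.035 m and horizontal distance between dish_middle and mat below 0.05 m and (y of lock_mouth in the frame of dish_middle above 0.06 m or y of lock_mouth in the frame of dish_middle below -0.06 m)), for 0.05 s.
At the end, for the whole second after the job is handed in: Key let go, 21+ mm deep in the lock slot, within 6 mm and 0.15 rad. Dish held still, bowl 65-170 mm up, within 40 mm of the mat's centre, tilt < 0.09 rad, lip axis passing within 40 mm of the slot, touching neither lock nor key; ball within 12 mm of middle. Bystanders within 20 mm (z of key_tip in the frame of lock_mouth below -0.021 m and horizontal distance between key_tip and lock_mouth below 0.006 m and angle between key_bow's own z axis and vertical below 0.15 rad and contact force between each of the fingers, dish and key below 0.1 N and contact force between the fingers and dish above 0.5 N and height (world z) of dish_middle between 0.065 and 0.17 m and contact force between dish and lock below 0.1 N and horizontal distance between dish_middle and mat below 0.04 m and angle between dish_bar's own z axis and vertical below 0.09 rad and x of lock_mouth in the frame of dish_middle above 0.1 m and y of lock_mouth in the frame of dish_middle between -0.04 and 0.04 m and horizontal distance between ball_center and dish_middle below 0.012 m and distance between ball_center and dish_middle below 0.02 m and linear speed of dish below 0.03 m/s and angular speed of dish below 0.2 rad/s and distance of each of wheel_mid, latch_mid, blank_mid from where it was at the start of the episode below 0.02 m); the arm keeps its last pose, push and grip.
It fails at once if the ball leaves the middle of the dish by more than 20 mm (horizontal distance between ball_center and dish_middle above 0.02 m).
It fails at once if the dish is tipped by more than 0.2 rad (angle between dish_bar's own z axis and vertical above 0.2 rad).
It fails at once if a bystander is displaced by more than 30 mm (distance of any of wheel_mid, latch_mid, blank_mid from where it was at the start of the episode above 0.03 m).
It also fails if it takes over 58 s, if anything falls off the work surface, if the arm or the gripper's body presses on something with over 40 N, if the wrist force passes 120 N, or if a joint passes its speed limit or range.

ROBOT

A 7-joint arm with a two-finger parallel gripper is mounted at the origin on the work surface. World frame = base frame: x ahead of the robot, y to its left, z up, the work surface at z = 0. Lengths are in m, angles in rad, forces in N, time in s.
With the tool pointing down it reaches from about 0.4 to 0.875 m from the base axis. Payload 19.3 kg.
Tool frame: the origin (TCP) lies at the very end of the fingers, on their centre line; the grasp point (between the pads) lies bot.tcp_to_grasp behind it (bot.tcp_to_grasp is the distance from the TCP to the grasp point, in m); z points along the fingers, y is the direction in which the jaws open and shut (so a half turn about z gives the same grasp; the last joint's range is limited). The gripper opens to 85 mm and grips with 20 to 120 N. Pads are 22 mm wide; open, the fingers measure 114 mm over their backs; the gripper's body (76 mm by 85 mm) begins 54 mm behind the grasp point. The pads swing forward as they close: fully open they stand 13 mm farther back than shut.
Start: joints at [-1.297, 0.521, -0.036, 1.599, 0.021, 1.021, -0.113], TCP at [0.211, 0.588, 0.231] pointing down, gripper open.
Joint ranges: [-2.91, 2.91], [-0.3, 2.13], [-1.5, 1.42], [0.17, 2.43], [-1.26, 4.41], [0.16, 1.93], [-2.52, 2.52]. Speed limits (rad/s): [1.89, 1.89, 2.39, 2.39, 3.01, 3.01, 3.01].

INTERFACE

Orientations are given as [roll, pitch, yaw] about the fixed x, y, z axes, in that order (R = Rz(yaw) Ry(pitch) Rx(roll)).
In Python, from workcell import bot gives the robot as it stands.
- The arm moves only by the tool servo_tool, never from a script. Its argument "targets" is a list of rows, each a list of 2 entries, a list of its own where there are three numbers: the shift along the tool's x, y, z in units of 0.05 m (1.0 is 0.05 m), then the turn about the tool's z in units of 5 degrees (1.0 is 5 degrees). A call has 1 to 12 rows; each row shifts and turns the commanded pose from where the row before left it, along the tool's axes as they then stand; what a row does not reach is not made up. A row lasts 1/8 s, in which the tool goes at most 62.5 mm and 10.7 degrees, less where a joint would pass 70% of its speed; a pose out of reach is approached as far as the arm can. A call with a number of a shift or a turn outside -1 to 1 is refused whole. A call with a gripper value outside its range is refused whole. "gripper" is the opening, from -1 (shut) to 1 (fully open), so that 0 is half open, set as the call begins (left out, the last holds). The fingers move at their own pace and stop on an object; "newtons" is the grip in N (left out, the last holds). Time passes only in rows, so rows that do not move let the fingers close. It gives the time, the measured TCP pose, the force and the opening at its end, in the units of the state.
- bot.observe(): the state, without advancing time (a new reading comes with each control period).
- bot.grab_frame(name): name is "scene" or "top"; returns the picture (384x512x3 uint8, blue, green, red); there is no depth.
- bot.get_calibration(name): a dict with "fx", "fy", "cx", "cy" (pixels), "pose" (4x4, takes a point from camera to world coordinates). Camera axes: x right, y up, looking along -z (the intrinsics and any distortion apply to the point x, -y, -z); pixel columns grow to the right and rows downward; lengths in m; the calibration is good to about 2 mm. A picture is of the moment at which its call begins. get_calibration takes no time and is no camera call.
- bot.job_done(): hands the job in, once; it reports no verdict.
The state is a dict: "clock": time; "qpos": joint angles; "qd": joint speeds; "joint_efforts": joint torques, N m; "position": TCP position; "tool_rot": TCP orientation; "force": force on the tool from outside, world axes, zero at the start; "moment": the same for the moment, N m; "grip_width": finger opening in m.
Only numpy, scipy, OpenCV 4.12 (cv2) and the standard library are available. Lean on these libraries where they do the work, as an engineer would, in place of code of your own. Each camera call takes 0.05 s, during which the arm holds its last target.

## Working session

There is one attempt and no reset: what is moved stays moved. The work goes in short steps, Python scripts to look and compute and a tool call to move; the robot and the scene stay as the last step left them, time stands still between calls to the robot, and variables do not carry over. Pictures are saved under pics/ and viewed, and the job is handed in when it is done.

Besides the shell and the picture viewer there is one more tool, called after "Call:" as name(argument=value, ...) on one line, values as JSON. servo_tool: Moves the arm, as the interface text tells. Its arguments: {"type":"object","properties":{"targets":{"type":"array","items":{"type":"array"}},"gripper":{"type":"number"},"newtons":{"type":"number"}},"required":["targets"]}

```bash
ls; mkdir -p pics; python3 - <<'E'
from workcell import bot
import cv2
for n in("scene","top"):
    f=bot.grab_frame(n); cv2.imwrite(f"pics/{n}0.png",f); c=bot.get_calibration(n); print(c)
s=bot.observe(); print(s, bot.tcp_to_grasp)
E
```

```text
pics
{'fx': 391.04221285566246, 'fy': 391.04221285566246, 'cx': 254.35208431719624, 'cy': 192.50619337020996, 'pose': array([[ 0.65143045, -0.38768283,  0.65218126,  1.0092686 ],
       [ 0.75831802,  0.36026479, -0.54328911, -0.37695601],
       [-0.02433409,  0.84847587,  0.52867433,  0.48356034],
       [ 0.        ,  0.        ,  0.        ,  1.        ]])}
{'fx': 370.6980797539878, 'fy': 370.6980797539878, 'cx': 262.55475116060046, 'cy': 194.31895757730865, 'pose': array([[ 0.19372078,  0.95677342, -0.216926  ,  0.37970238],
       [-0.9810521 ,  0.18960255, -0.03984535, -0.01727617],
       [ 0.00300675,  0.22053458,  0.97537452,  0.78254584],
       [ 0.        ,  0.        ,  0.        ,  1.        ]])}
{'clock': 0.1, 'qpos': array([-1.29720707,  0.52193607, -0.03633675,  1.59990415,  0.02120829,
        1.02109092, -0.11281963]), 'qd': array([ 7.41995641e-04, -9.30972929e-04,  4.81776096e-04,  3.25166554e-04,
       -5.18749455e-04,  1.64327712e-03,  6.63885140e-05]), 'joint_efforts': array([ 4.04512612e-03, -9.28486419e+01,  1.98405616e+00, -3.70536947e+01,
        1.80817873e-02,  5.37348838e-03,  5.70635507e-06]), 'position': array([0.21059487, 0.58816005, 0.23081138]), 'tool_rot': array([-3.14064177e+00,  6.73669073e-05,  2.79778438e+00]), 'force': array([0.3225048 , 0.21561559, 0.00323855]), 'moment': array([ 0.03638723,  0.0107056 , -0.00954019]), 'grip_width': 0.08537312421428851} 0.0187
```

View pics/scene0.png

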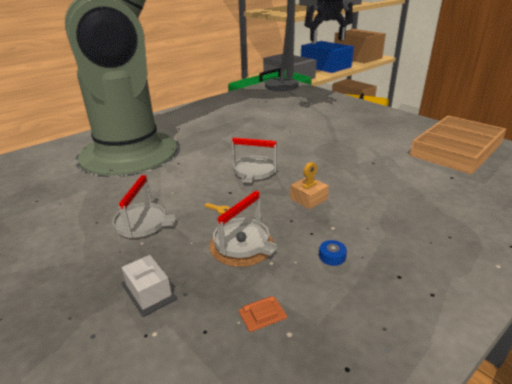

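View pics/top0.png

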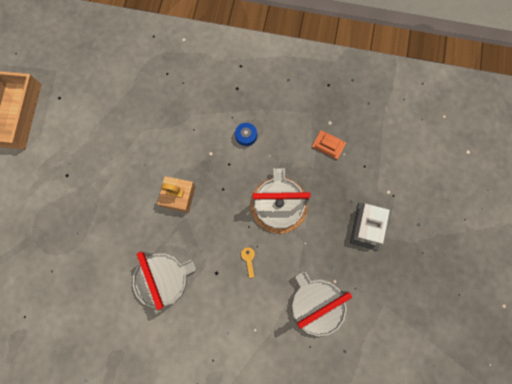

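Three dishes in the top view: (160,280), (320,307) and (280,203). The last one has the ball and the cork mat and looks farthest from the base. I'll confirm it by measuring in enlarged crops.

```bash
python3 - <<'E'
import cv2,numpy as np
t=cv2.imread("pics/top0.png"); s=cv2.imread("pics/scene0.png")
def crop(im,x0,y0,w,h,k,n):
    c=cv2.resize(im[y0:y0+h,x0:x0+w],None,fx=k,fy=k,interpolation=cv2.INTER_CUBIC)
    for i in range(0,w,10): cv2.putText(c,str(x0+i),(i*k,8),0,.3,(0,0,255),1); cv2.line(c,(i*k,10),(i*k,14),(0,0,255),1)
    for i in range(0,h,10): cv2.putText(c,str(y0+i),(0,i*k+4),0,.3,(0,0,255),1)
    return c
a=crop(t,140,165,70,60,5,0); b=crop(t,340,195,60,60,5,0)
cv2.imwrite("pics/t_blocklock.png",np.hstack([a,b]))
cv2.imwrite("pics/t_dish.png",crop(t,235,160,90,80,8,0))
a=crop(s,275,150,70,70,5,0); b=crop(s,110,250,80,70,5,0)
cv2.imwrite("pics/s_blocklock.png",np.hstack([a,b]))
cv2.imwrite("pics/s_dish.png",crop(s,195,180,95,95,6,0))
E
```

```text
(no output)
```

View pics/t_blocklock.png

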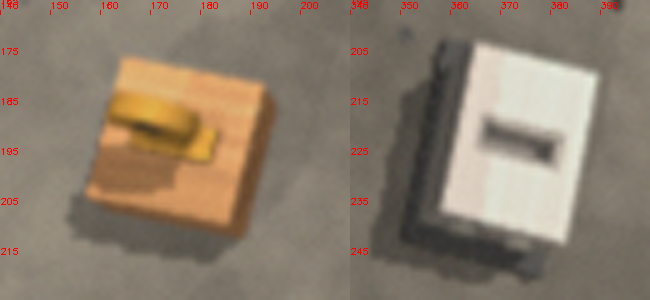

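View pics/t_dish.png

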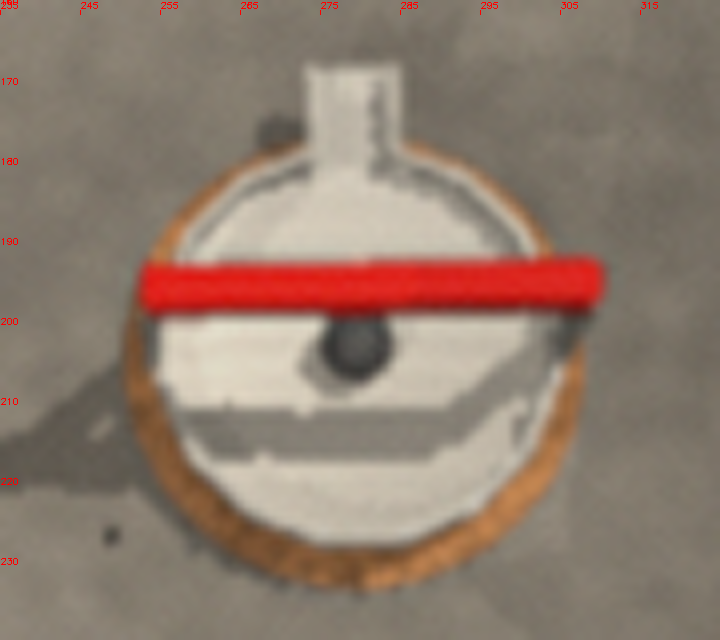

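View pics/s_blocklock.png

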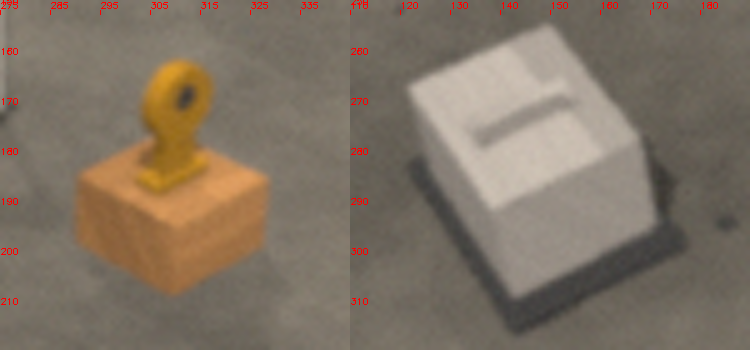

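View pics/s_dish.png

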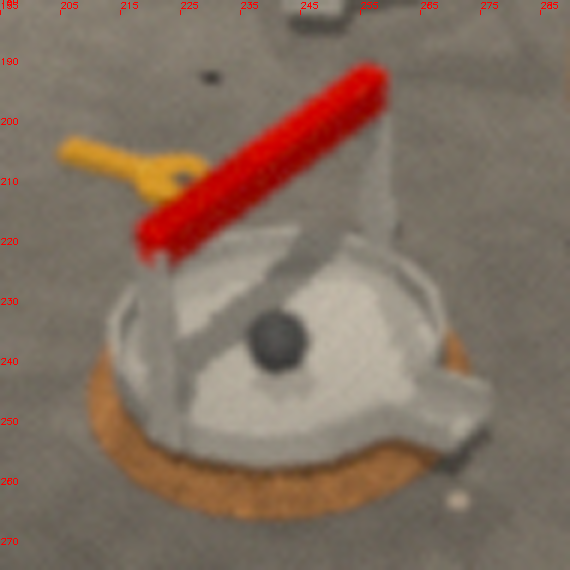

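```bash
cat > h.py <<'E'
import numpy as np
from workcell import bot
from scipy.optimize import least_squares
C={n:bot.get_calibration(n) for n in("scene","top")}
def proj(n,P):
    c=C[n];T=np.linalg.inv(c["pose"]);p=(T[:3,:3]@np.atleast_2d(P).T).T+T[:3,3]
    return np.c_[c["cx"]-c["fx"]*p[:,0]/p[:,2], c["cy"]+c["fy"]*p[:,1]/p[:,2]]
def ray(n,u,z):
    c=C[n];d=c["pose"][:3,:3]@np.array([(u[0]-c["cx"])/c["fx"],-(u[1]-c["cy"])/c["fy"],-1.]);o=c["pose"][:3,3]
    return o+d*(z-o[2])/d[2]
def fit(obs,x0):
    # obs: list (cam,pix,local point xyz) ; params x,y,yaw
    def P(q,l): c,s=np.cos(q[2]),np.sin(q[2]); return np.array([q[0]+c*l[0]-s*l[1],q[1]+s*l[0]+c*l[1],l[2]])
    f=lambda q:np.concatenate([proj(n,P(q,l))[0]-np.array(u)+.4 for n,u,l in obs])
    r=least_squares(f,x0); return r.x,r.fun.reshape(-1,2)
E
python3 - <<'E'
from h import *
np.set_printoptions(precision=4,suppress=True)
lt=[(365,203.6),(389.8,209.4),(383.4,243.8),(358,237.2)]
ls=[(149,254.8),(168.4,277.2),(139,291.8),(121.6,267.6)]
for n,L in(("top",lt),("scene",ls)): print("lock",n,[ray(n,np.array(u)-.4,.045)[:2] for u in L], ray(n,np.array(L).mean(0)-.4,.045))
bt=[(164.4,176.2),(193.4,181.6),(187,209.8),(157.2,204.4)]
bs=[(290,185.6),(311,176.6),(329,186),(309,195)]
for n,L in(("top",bt),("scene",bs)): print("block",n,[ray(n,np.array(u)-.4,.036)[:2] for u in L], ray(n,np.array(L).mean(0)-.4,.036))
for nm,z,t,s in(("ball",.020,(279.6,203.1),(241.2,236.8)),("barL/R",.088,(253,195.5),(221.7,219)),("barR",.088,(310,194.5),(256.7,193.7)),
 ("slot",.045,(374.4,223.2),(145.2,272.2)),("lipend",.022,(279.2,168.3),(275,246))):
    print(nm,ray("top",np.array(t)-.4,z)[:2],ray("scene",np.array(s)-.4,z)[:2])
for d in((160,280),(320,307)): print("other dish",ray("top",d,.02)[:2])
# bow: local scan of yellow
print("bow", ray("top",(170,186.5),.074), ray("scene",(310,167),.074))
E
```

```text
lock top [array([ 0.5659, -0.194 ]), array([ 0.5638, -0.2449]), array([ 0.4923, -0.2407]), array([ 0.4955, -0.1895])] [ 0.529  -0.2173  0.045 ]
lock scene [array([ 0.4968, -0.1891]), array([ 0.5668, -0.1918]), array([ 0.5642, -0.2413]), array([ 0.4952, -0.238 ])] [ 0.532  -0.2156  0.045 ]
block top [array([0.5446, 0.2226]), array([0.5451, 0.1606]), array([0.4845, 0.1594]), array([0.4836, 0.222 ])] [0.5142 0.1911 0.036 ]
block scene [array([0.4872, 0.1604]), array([0.4916, 0.2243]), array([0.547, 0.222]), array([0.5424, 0.1623])] [0.5176 0.1917 0.036 ]
ball [ 0.5384 -0.0239] [ 0.5396 -0.0224]
barL/R [0.5289 0.0295] [ 0.5471 -0.0683]
barR [ 0.5522 -0.0775] [0.526  0.0304]
slot [ 0.5297 -0.2179] [ 0.5314 -0.214 ]
lipend [ 0.6124 -0.0091] [0.6045 0.0048]
other dish [0.3368 0.1813]
other dish [ 0.3476 -0.1416]
bow [0.5174 0.1934 0.074 ] [0.507  0.2026 0.074 ]
```

Three similar dishes, measured in the top view: (280,203) is at x≈0.54, while (160,280) and (320,307) are at x≈0.34. The enlarged crop confirms that (280,203) is the one with ball and mat, so it is the dish meant. Next I'll check the key and slot model overlay.

```bash
cat > ov.py <<'E'
from h import *
import cv2
def Pw(x,y,yaw,l):
    c,s=np.cos(yaw),np.sin(yaw); l=np.atleast_2d(l)
    return np.c_[x+c*l[:,0]-s*l[:,1],y+s*l[:,0]+c*l[:,1],l[:,2]]
def keylines(x,y,yaw,zt):  # zt: tip z
    a=np.linspace(0,2*np.pi,40);L=[]
    for dx in(-.005,.005): L.append(Pw(x,y,yaw,np.c_[0*a+dx,.018*np.cos(a),zt+.064+.018*np.sin(a)]))
    q=np.array([(-.007,-.017),(.007,-.017),(.007,.017),(-.007,.017),(-.007,-.017)])
    L.append(Pw(x,y,yaw,np.c_[q,np.full(5,zt+.026)]));return L
def rect(x,y,yaw,hx,hy,z):
    q=np.array([(-hx,-hy),(hx,-hy),(hx,hy),(-hx,hy),(-hx,-hy)]);return Pw(x,y,yaw,np.c_[q,np.full(5,z)])
def draw(im,n,lines,x0,y0,w,h,k):
    c=cv2.resize(im[y0:y0+h,x0:x0+w],None,fx=k,fy=k,interpolation=cv2.INTER_CUBIC)
    for L in lines:
        p=(proj(n,L)-[x0,y0]+.5)*k
        cv2.polylines(c,[np.round(p*8).astype(np.int32)],False,(255,0,0),1,cv2.LINE_AA,3)
    return c
E
cat > o1.py <<'E'
from ov import *
t=cv2.imread("pics/top0.png"); s=cv2.imread("pics/scene0.png")
r=np.deg2rad
K=keylines(.516,.1915,r(.5),.010)+[rect(.516,.1915,r(.5),.03,.03,.036)]
L=[rect(.5305,-.2165,r(-3),.035,.025,.045),rect(.5305,-.2165,r(-3),.008,.0175,.045)]
A=np.hstack([draw(t,"top",K,145,165,60,60,6),draw(t,"top",L,345,195,60,60,6)])
B=np.hstack([draw(s,"scene",K,280,150,60,60,6),draw(s,"scene",L,115,245,60,60,6)])
cv2.imwrite("pics/ov1.png",np.vstack([A,B])[:, :][:720]); cv2.imwrite("pics/ov1.png",cv2.resize(np.vstack([A,B]),(600,600)))
E
python3 o1.py
```

```text
(no output)
```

View pics/ov1.png

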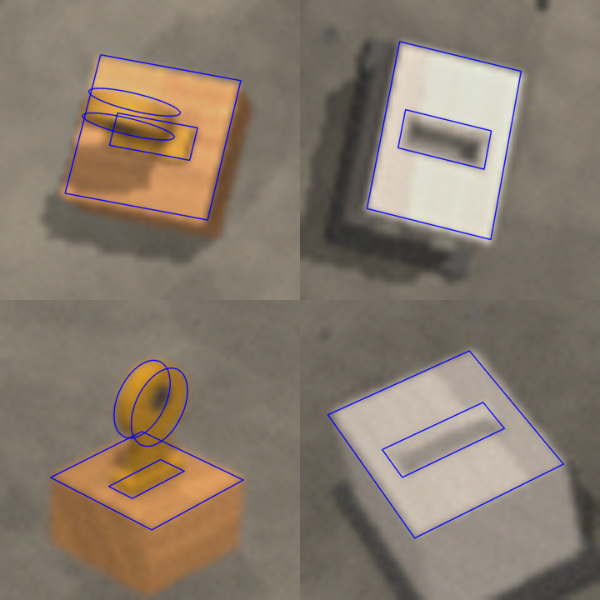

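Call:
servo_tool(targets=[[[0,0,0],1],[[0,0,0],1],[[0,0,0],1],[[0,0,0],1],[[0,0,0],1],[[0,0,0],1],[[0,0,0],1],[[0,0,0],1],[[0,0,0],1],[[0,0,0],1],[[0,0,0],1],[[0,0,0],1]], gripper=0)

```text
clock: 1.6
position: [0.2106, 0.5883, 0.231]
tool_rot: [-3.141, 0.001, 1.748]
force: [-0.7, 0.6, -0.7]
grip_width: 0.043
```

Call:
servo_tool(targets=[[[0,0,0],1],[[0,0,0],0.96],[[0,0,0],0]])

```text
clock: 1.98
position: [0.2105, 0.5883, 0.231]
tool_rot: [3.142, 0.001, 1.58]
force: [-0.4, -0.5, -0.5]
grip_width: 0.0426
```

Call:
servo_tool(targets=[[[-0.5,0.375,0],0],[[-0.8,0.6,0],0],[[-0.8,0.6,0],0],[[-0.8,0.6,0],0],[[-0.8,0.6,0],0],[[-0.8,0.6,0],0],[[-0.8,0.6,0],0],[[-0.8,0.6,0],0],[[-0.8,0.6,0],0],[[-0.8,0.6,0],0],[[-0.29,0.265,0],0],[[0,0,0],0]])

```text
clock: 3.48
position: [0.5168, 0.1902, 0.2312]
tool_rot: [3.142, 0.001, 1.579]
force: [-0.2, 0.2, -0.4]
grip_width: 0.0425
```

Call:
servo_tool(targets=[[[0.026,-0.016,0.4],0],[[0,0,0.6],0],[[0,0,0.6],0],[[0,0,0.6],0],[[0,0,0.6],0],[[0,0,0.4],0],[[0,0,0.3],0],[[0,0,0],0]])

```text
clock: 4.47
position: [0.5147, 0.1932, 0.0557]
tool_rot: [-3.14, 0.0, 1.581]
force: [0.4, 0.3, 0.3]
grip_width: 0.0427
```

```bash
cat > look.py <<'E'
import sys,cv2,numpy as np
from workcell import bot
n,(tx,ty,tw,th),(sx,sy,sw,sh)=sys.argv[1],map(int,sys.argv[2].split(",")),map(int,sys.argv[3].split(","))
t=bot.grab_frame("top");s=bot.grab_frame("scene")
cv2.imwrite(f"pics/{n}_t.png",t);cv2.imwrite(f"pics/{n}_s.png",s)
a=cv2.resize(t[ty:ty+th,tx:tx+tw],(400,400*th//tw),interpolation=cv2.INTER_CUBIC)
b=cv2.resize(s[sy:sy+sh,sx:sx+sw],(400,400*sh//sw),interpolation=cv2.INTER_CUBIC)
h=max(len(a),len(b));f=lambda q:cv2.copyMakeBorder(q,0,h-len(q),0,0,0)
cv2.imwrite(f"pics/{n}.png",np.hstack([f(a),f(b)]))
o=bot.observe();print(o["clock"],o["position"],o["tool_rot"],o["force"],o["moment"],o["grip_width"])
E
python3 look.py pre 120,140,100,100 260,120,100,100
```

```text
4.575 [0.51548977 0.19316922 0.05681158] [ 3.14116650e+00 -2.78307565e-04  1.58012426e+00] [-0.11568672  0.69081646  0.36383706] [ 0.01700186  0.01914585 -0.02481441] 0.042402409920839705
```

View pics/pre.png

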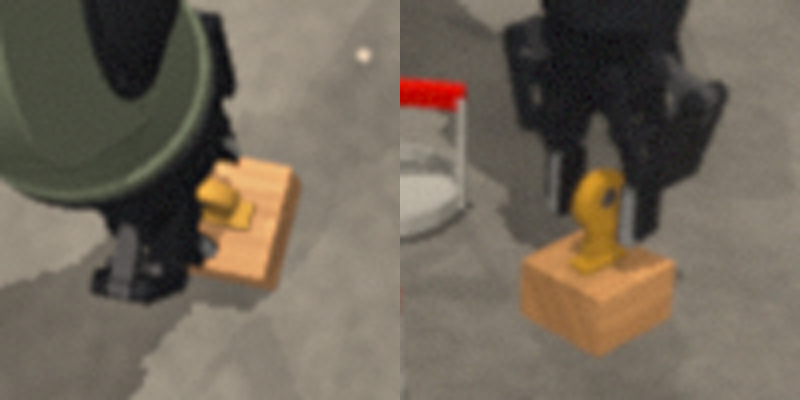

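The picture shows the bow at about (600,195) between the open pads, with the key upright. Closing.

Call:
servo_tool(targets=[[[0,0,0],0],[[0,0,0],0],[[0,0,0],0],[[0,0,0],0],[[0,0,0],0],[[0,0,0],0]], gripper=-1, newtons=40)

```text
clock: 5.32
position: [0.5156, 0.193, 0.0569]
tool_rot: [3.141, -0.001, 1.58]
force: [-1.8, -0.2, 6.5]
grip_width: 0.0092
```

Call:
servo_tool(targets=[[[0,0,-0.2],0],[[0,0,-0.2],0],[[0,0,-0.4],0],[[0,0,-0.6],0],[[0,0,-0.6],0],[[0,0,-0.6],0],[[0,0,-0.4],0],[[0,0,0],0],[[0,0,0],0]])

```text
clock: 6.45
position: [0.515, 0.1928, 0.2059]
tool_rot: [-3.141, 0.0, 1.58]
force: [-0.7, -0.1, -1.9]
grip_width: 0.0093
```

```bash
python3 look.py lift 100,100,120,120 250,60,130,130
```

```text
6.55 [0.51494219 0.19268609 0.20551665] [-3.14045555e+00  6.63917854e-04  1.57949309e+00] [ 0.80420357  0.26112492 -1.98294026] [ 0.04320067 -0.00801172 -0.00382655] 0.00949790312631916
```

View pics/lift.png

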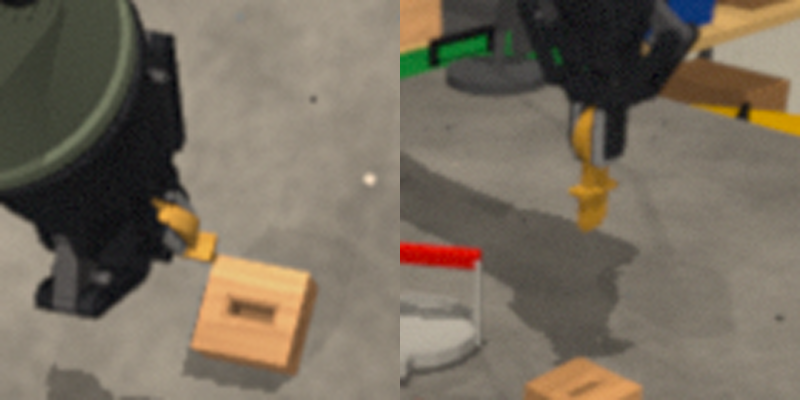

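The key hangs upright in the pads at about (590,190), clear of the block. I'll check its pose in the grip with the overlay.

```bash
cat > o2.py <<'E'
from ov import *
t=cv2.imread("pics/lift_t.png"); s=cv2.imread("pics/lift_s.png")
r=np.deg2rad
x,y=.515,.192; zt=.160
def kl(x,y,yaw,zt):
    L=keylines(x,y,yaw,zt)
    q=np.array([(0,-.012,zt+.026),(0,-.012,zt+.005),(0,.012,zt+.005),(0,.012,zt+.026)]);L.append(Pw(x,y,yaw,q)); return L
K=kl(x,y,r(.5),zt); 
B=[rect(.516,.1915,r(.5),.03,.03,.036),rect(.516,.1915,r(.5),.005,.0145,.036)]
A=np.hstack([draw(t,"top",K+B,130,140,65,75,6),draw(s,"scene",K,280,80,65,75,6)])
cv2.imwrite("pics/ov2.png",A)
E
python3 o2.py
```

```text
(no output)
```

View pics/ov2.png

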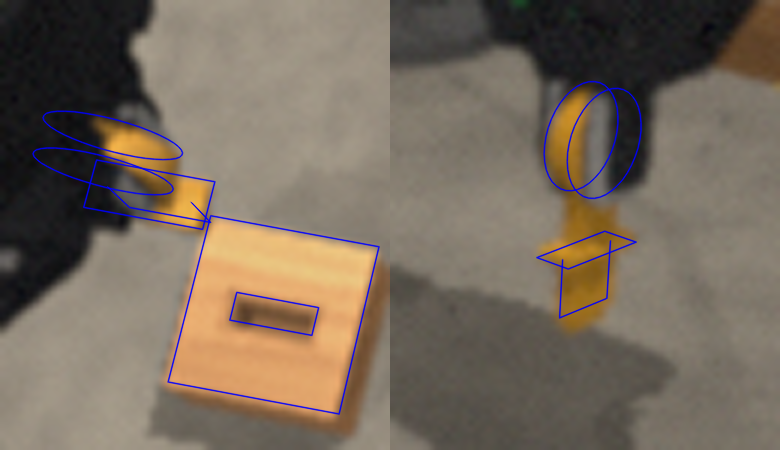

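Call:
servo_tool(targets=[[[-0.4,0.024,0],0],[[-0.8,0.024,0],0],[[-0.9,0.024,0],0],[[-0.9,0.024,0],0],[[-0.9,0.024,0],0],[[-0.9,0.024,0],0],[[-0.9,0.024,0],0],[[-0.9,0.024,0],0],[[-0.8,0.024,0],0],[[-0.5,0.024,0],0],[[-0.256,0,0],0.7],[[0,0,0],0]])

```text
clock: 8.05
position: [0.5304, -0.2154, 0.206]
tool_rot: [-3.141, 0.0, 1.515]
force: [0.6, 1.0, -1.5]
grip_width: 0.0092
```

Call:
servo_tool(targets=[[[0,0,0],0],[[0,0,0],0]])

```text
clock: 8.3
position: [0.5311, -0.2138, 0.2063]
tool_rot: [-3.142, -0.0, 1.52]
force: [0.9, -0.4, -1.9]
grip_width: 0.0093
```

Call:
servo_tool(targets=[[[0,0,0.3],0],[[0,0,0.6],0],[[0,0,0.6],0],[[0,0,0.4],0],[[0,0,0.1],0],[[0,0,0],0],[[0,0,0],0]])

```text
clock: 9.18
position: [0.5313, -0.2149, 0.107]
tool_rot: [3.141, 0.0, 1.518]
force: [0.2, 0.6, -1.4]
grip_width: 0.0095
```

```bash
python3 look.py low 330,150,110,110 90,190,110,130; cat > o3.py <<'E'
from ov import *
from o2 import kl
t=cv2.imread("pics/low_t.png"); s=cv2.imread("pics/low_s.png")
r=np.deg2rad
K=kl(.5305,-.216,r(-3),.060); 
B=[rect(.5305,-.2165,r(-3),.035,.025,.045),rect(.5305,-.2165,r(-3),.008,.0175,.045)]
A=np.hstack([draw(t,"top",K+B,340,180,65,75,6),draw(s,"scene",K+B,110,225,65,75,6)])
cv2.imwrite("pics/ov3.png",A)
E
python3 o3.py
```

```text
9.275 [ 0.53126566 -0.21487905  0.10696964] [3.14047886e+00 1.81090745e-04 1.51853562e+00] [-0.10240228  0.18927587 -1.98777041] [-0.00132472  0.00430616  0.00411253] 0.009279031548267359
```

View pics/low.png

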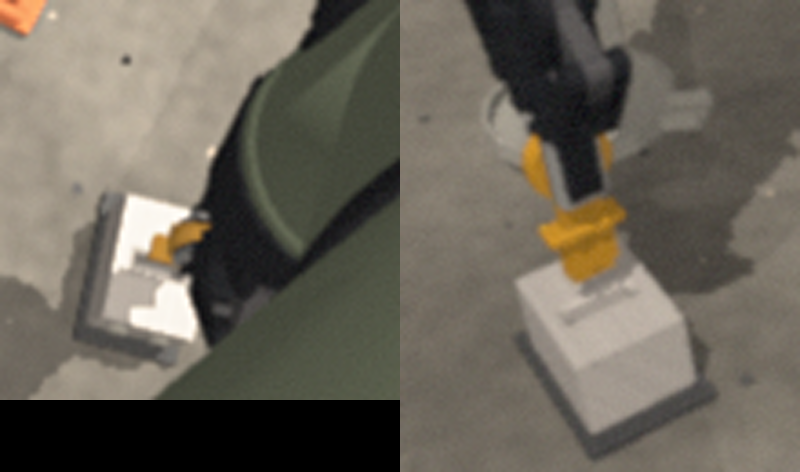

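View pics/ov3.png

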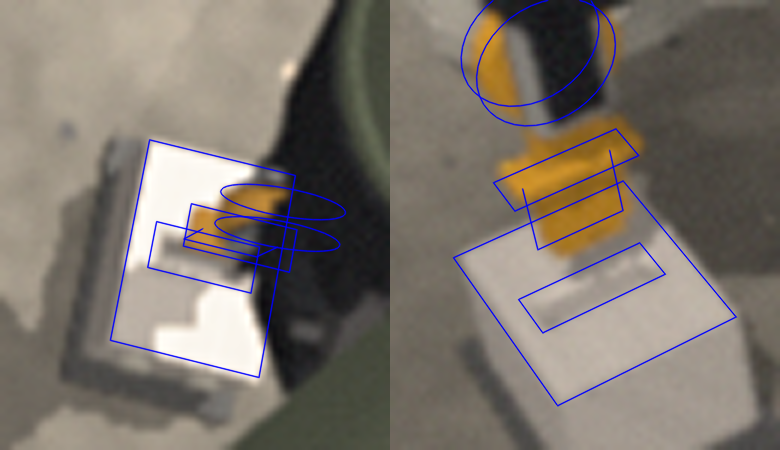

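Call:
servo_tool(targets=[[[-0.02,0,0.1],0],[[0,0,0.1],0],[[0,0,0.1],0],[[0,0,0.1],0],[[0,0,0],0]])

```text
clock: 9.9
position: [0.5306, -0.2157, 0.0858]
tool_rot: [-3.141, -0.0, 1.518]
force: [-0.1, 0.6, -1.7]
grip_width: 0.0094
```

Call:
servo_tool(targets=[[[0,0,0.1],0],[[0,0,0.1],0],[[0,0,0],0]])

```text
clock: 10.28
position: [0.5306, -0.2158, 0.0758]
tool_rot: [-3.141, -0.0, 1.518]
force: [-0.1, 0.4, -1.8]
grip_width: 0.0093
```

Call:
servo_tool(targets=[[[0,0,0.08],0],[[0,0,0.08],0],[[0,0,0],0],[[0,0,0],0]])

```text
clock: 10.78
position: [0.5309, -0.2159, 0.0683]
tool_rot: [3.142, 0.0, 1.518]
force: [0.6, 0.2, -1.2]
grip_width: 0.0094
```

```bash
python3 look.py ins 330,150,110,110 90,210,110,110
```

```text
10.875 [ 0.53090769 -0.21588814  0.06842852] [3.14140723e+00 7.09241230e-05 1.51835598e+00] [-0.46796415  0.10710038 -1.56930932] [0.00664825 0.01769748 0.0173657 ] 0.009826382483749951
```

View pics/ins.png

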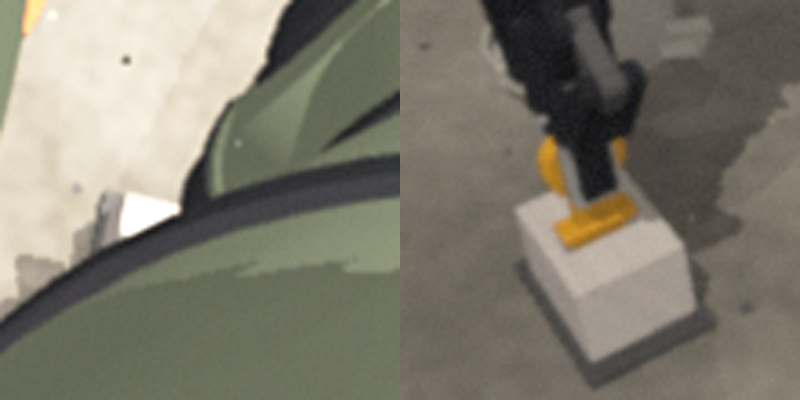

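The collar is almost on the top face, around (595,222), and the blade is in the slot. I'll lower the last few millimetres until contact.

Call:
servo_tool(targets=[[[0,0,0.04],0],[[0,0,0.03],0],[[0,0,0],0]])

```text
clock: 11.25
position: [0.531, -0.2159, 0.0659]
tool_rot: [3.141, -0.0, 1.518]
force: [-5.9, 3.2, 23.2]
grip_width: 0.0096
```

Call:
servo_tool(targets=[[[0,0,0],0],[[0,0,0],0],[[0,0,0],0],[[0,0,0],0]], gripper=0)

```text
clock: 11.75
position: [0.5308, -0.2158, 0.0647]
tool_rot: [-3.142, 0.0, 1.518]
force: [0.4, -0.3, -0.8]
grip_width: 0.0426
```

Call:
servo_tool(targets=[[[0,0,-0.2],0],[[0,0,-0.5],0],[[0,0,-0.8],0],[[0,0,-0.8],0],[[0,0,-0.4],0],[[0,0,0],0],[[0,0,0],0]])

```text
clock: 12.62
position: [0.5306, -0.2156, 0.1995]
tool_rot: [-3.141, -0.0, 1.519]
force: [-0.5, 0.9, -0.9]
grip_width: 0.0426
```

```bash
python3 look.py rel 330,150,110,110 90,210,110,110
```

```text
12.725 [ 0.53047178 -0.21568505  0.19908454] [-3.14034560e+00 -1.98544886e-04  1.51840097e+00] [-1.02886298 -0.95391606  0.1491355 ] [ 0.04764335 -0.09016345 -0.02631409] 0.042439169610427846
```

View pics/rel.png

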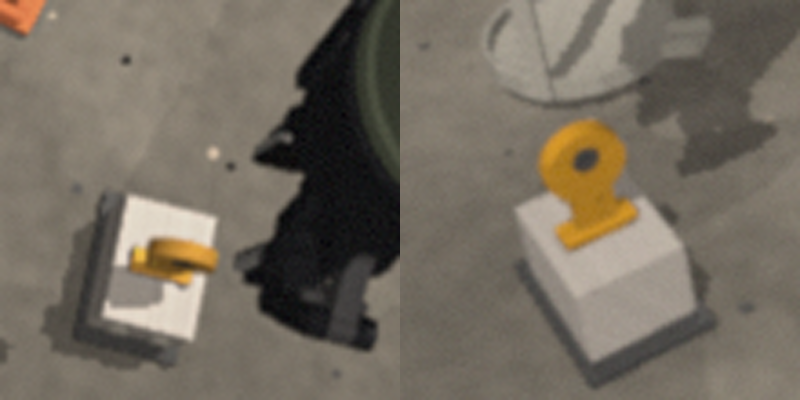

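The key sits home and upright in the lock with its collar flat at (597,225), and the pads are clear. Next I'll refine the dish pose with an overlay.

```bash
cat > o4.py <<'E'
from ov import *
t=cv2.imread("pics/top0.png"); s=cv2.imread("pics/scene0.png")
x,y,a=.5388,-.0228,np.deg2rad(12.2)
th=np.linspace(0,2*np.pi,60)
circ=lambda R,z:Pw(x,y,a,np.c_[R*np.cos(th),R*np.sin(th),0*th+z])
L=[rect(x,y,a,.006,.0545,.096),rect(x,y,a,.006,.0545,.080),circ(.052,.026),circ(.062,.004),circ(.010,.020),
 Pw(x,y,a,[(.075,-.01,.022),(.075,.01,.022)])]
cv2.imwrite("pics/ov4.png",np.hstack([draw(t,"top",L,240,155,80,85,5),draw(s,"scene",L,200,185,80,85,5)]))
from workcell import bot
print(bot.observe()["qpos"])
E
python3 o4.py
```

```text
[-0.01547193  0.51077587  0.42188395  1.79005353 -0.25884723  0.89679335
  0.46936498]
```

View pics/ov4.png

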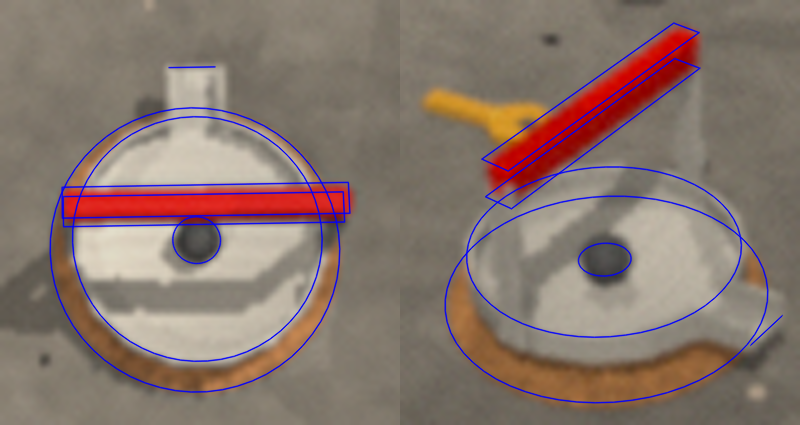

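Call:
servo_tool(targets=[[[0.4,0,0],0],[[0.8,0,0],0],[[0.8,0,0],0],[[0.8,0,0],0],[[0.7,0,0],0],[[0.367,-0.042,0],0],[[0,0,0],-1],[[0,0,0],-1],[[0,0,0],-1],[[0,0,0],-0.04],[[0,0,0],0],[[0,0,0],0]])

```text
clock: 14.22
position: [0.5388, -0.0227, 0.1998]
tool_rot: [-3.141, 0.0, 1.782]
force: [-0.1, 0.9, 0.3]
grip_width: 0.0424
```

```bash
python3 -c "
from workcell import bot
o=bot.observe();print(o['clock'],o['position'],o['tool_rot'],o['qpos'])"
```

```text
14.225 [ 0.53882454 -0.0226543   0.19975028] [-3.14148213e+00  9.29663529e-05  1.78246199e+00] [-0.32386819  0.44585215  0.34556445  1.87353373 -0.19465645  0.85500198
  0.33053723]
```

Call:
servo_tool(targets=[[[0,0,0.3],0],[[0,0,0.5],0],[[0,0,0.5],0],[[0,0,0.4],0],[[0,0,0.3],0],[[0,0,0.2],0],[[0,0,0.1],0],[[0,0,0],0],[[0,0,0],0]])

```text
clock: 15.35
position: [0.5392, -0.0226, 0.0853]
tool_rot: [3.141, 0.0, 1.784]
force: [0.7, -0.7, -0.4]
grip_width: 0.0427
```

```bash
python3 look.py d1 220,140,130,110 180,140,120,120
```

```text
15.45 [ 0.53910832 -0.02258588  0.08522546] [3.14087922e+00 6.47084628e-05 1.78373262e+00] [ 0.19851891 -0.09088575 -0.43633284] [ 0.03463428 -0.01704102 -0.00384955] 0.042794901912704644
```

View pics/d1.png

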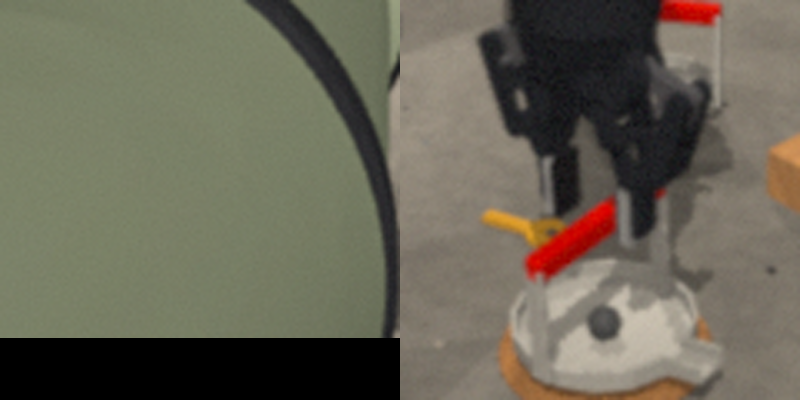

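The pads straddle the red bar at around (590,225), and the ball is in the middle at (603,322).

Call:
servo_tool(targets=[[[0,0,0.14],0],[[0,0,0.14],0],[[0,0,0.06],0],[[0,0,0],0]])

```text
clock: 15.95
position: [0.5387, -0.0227, 0.0675]
tool_rot: [-3.141, -0.0, 1.784]
force: [-0.7, -0.4, 0.6]
grip_width: 0.0426
```

Call:
servo_tool(targets=[[[0,0,0],0],[[0,0,0],0],[[0,0,0],0]], gripper=-0.6, newtons=20)

```text
clock: 16.32
position: [0.5389, -0.0226, 0.0679]
tool_rot: [3.141, 0.0, 1.784]
force: [0.5, 0.1, -0.2]
grip_width: 0.0172
```

Call:
servo_tool(targets=[[[0,0,0],0],[[0,0,0],0]], gripper=-0.67)

```text
clock: 16.58
position: [0.5389, -0.0226, 0.0678]
tool_rot: [3.142, -0.0, 1.784]
force: [-0.3, -0.3, -0.4]
grip_width: 0.0141
```

Call:
servo_tool(targets=[[[0,0,0],0],[[0,0,0],0]], gripper=-0.72)

```text
clock: 16.82
position: [0.539, -0.0226, 0.0678]
tool_rot: [3.141, 0.0, 1.784]
force: [1.1, -0.3, 0.5]
grip_width: 0.0123
```

Call:
servo_tool(targets=[[[0,0,0],0],[[0,0,0],0],[[0,0,0],0]], gripper=-0.8)

```text
clock: 17.2
position: [0.5391, -0.0226, 0.0679]
tool_rot: [3.141, 0.0, 1.784]
force: [1.0, 0.9, 1.1]
grip_width: 0.0118
```

Call:
servo_tool(targets=[[[0,0,0],0],[[0,0,0],0],[[0,0,0],0],[[0,0,0],0]], gripper=-1, newtons=60)

```text
clock: 17.7
position: [0.5391, -0.0226, 0.0679]
tool_rot: [3.141, 0.0, 1.784]
force: [3.3, 1.3, 6.0]
grip_width: 0.0111
```

```bash
python3 look.py d2 220,140,130,110 180,140,120,120
```

```text
17.8 [ 0.53908152 -0.02260163  0.06792913] [3.14116247e+00 6.09258916e-05 1.78370563e+00] [3.04437504 0.94612608 6.22779865] [ 0.27767313 -0.72497162 -0.04035589] 0.011131449027507095
```

View pics/d2.png

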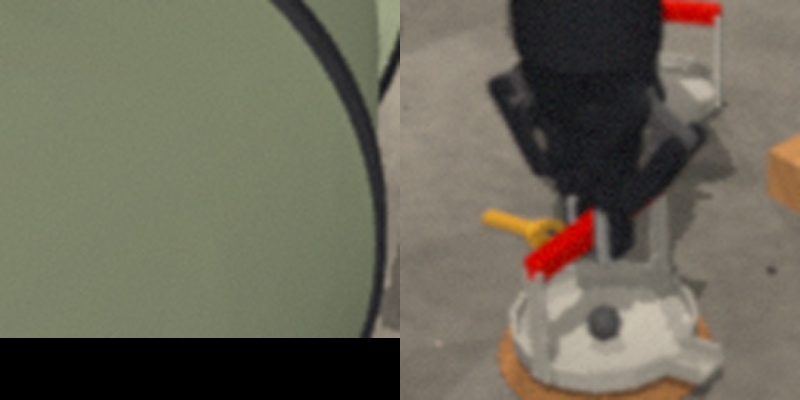

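Gripped, with the ball still in the middle at (603,322). I'll lift gently.

Call:
servo_tool(targets=[[[0,0,-0.02],0],[[0,0,-0.04],0],[[0,0,-0.06],0],[[0,0,-0.08],0],[[0,0,-0.1],0],[[0,0,-0.1],0],[[0,0,-0.1],0],[[0,0,-0.1],0],[[0,0,-0.08],0],[[0,0,-0.06],0],[[0,0,-0.04],0],[[0,0,-0.02],0]])

```text
clock: 19.3
position: [0.5389, -0.0226, 0.1079]
tool_rot: [-3.142, 0.0, 1.784]
force: [0.8, 0.9, -3.6]
grip_width: 0.0112
```

```bash
python3 look.py d3 220,140,130,110 180,120,120,140
```

```text
19.4 [ 0.53883772 -0.02263584  0.10780761] [-3.14150146e+00  1.33880151e-05  1.78370189e+00] [-0.14182301  0.29596155 -3.80005836] [-0.0104433   0.00201537 -0.02106361] 0.011223771627333394
```

View pics/d3.png

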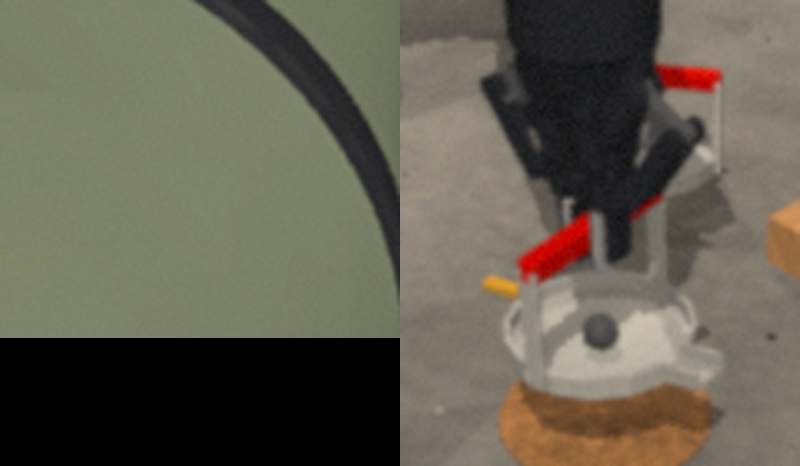

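Lifted 40 mm; the dish is level and the ball centred at (600,331). I'll lift the other 60 mm.

Call:
servo_tool(targets=[[[0,0,-0.03],0],[[0,0,-0.07],0],[[0,0,-0.11],0],[[0,0,-0.14],0],[[0,0,-0.16],0],[[0,0,-0.16],0],[[0,0,-0.16],0],[[0,0,-0.14],0],[[0,0,-0.11],0],[[0,0,-0.07],0],[[0,0,-0.04],0],[[0,0,-0.01],0]])

```text
clock: 20.9
position: [0.5388, -0.0226, 0.1678]
tool_rot: [-3.141, 0.0, 1.784]
force: [0.1, 0.1, -3.5]
grip_width: 0.0108
```

```bash
python3 look.py d4 220,140,130,110 180,90,120,140
```

```text
21.0 [ 0.53879954 -0.02265615  0.16767712] [-3.14135864e+00 -7.27952167e-06  1.78363529e+00] [-0.2486608   0.09838232 -2.89023386] [-0.05674945 -0.02543713 -0.05969142] 0.011321457827879038
```

View pics/d4.png

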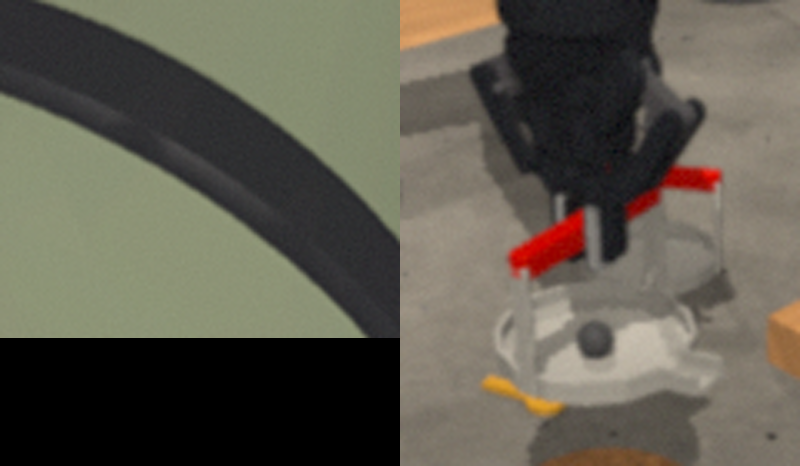

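Lifted 100 mm, level, with the ball centred at (595,339). Now I'll turn the lip clockwise toward the lock.

Call:
servo_tool(targets=[[[0,0,0],0.1],[[0,0,0],0.2],[[0,0,0],0.3],[[0,0,0],0.4],[[0,0,0],0.5],[[0,0,0],0.6],[[0,0,0],0.6],[[0,0,0],0.6],[[0,0,0],0.6],[[0,0,0],0.6],[[0,0,0],0.6],[[0,0,0],0.6]])

```text
clock: 22.5
position: [0.5389, -0.0226, 0.1678]
tool_rot: [3.141, 0.0, 1.283]
force: [0.5, 0.6, -3.3]
grip_width: 0.0109
```

Call:
servo_tool(targets=[[[0,0,0],0.6],[[0,0,0],0.6],[[0,0,0],0.6],[[0,0,0],0.6],[[0,0,0],0.6],[[0,0,0],0.6],[[0,0,0],0.6],[[0,0,0],0.6],[[0,0,0],0.6],[[0,0,0],0.6],[[0,0,0],0.6],[[0,0,0],0.6]])

```text
clock: 24.0
position: [0.5389, -0.0225, 0.1678]
tool_rot: [3.142, -0.0, 0.655]
force: [0.8, -0.2, -2.2]
grip_width: 0.0112
```

Call:
servo_tool(targets=[[[0,0,0],0.6],[[0,0,0],0.6],[[0,0,0],0.6],[[0,0,0],0.6],[[0,0,0],0.6],[[0,0,0],0.6],[[0,0,0],0.6],[[0,0,0],0.6],[[0,0,0],0.6],[[0,0,0],0.6],[[0,0,0],0.5],[[0,0,0],0.5]])

```text
clock: 25.5
position: [0.5389, -0.0225, 0.1678]
tool_rot: [-3.142, -0.0, 0.044]
force: [0.2, 0.1, -2.9]
grip_width: 0.0109
```

Call:
servo_tool(targets=[[[0,0,0],0.4],[[0,0,0],0.3],[[0,0,0],0.2],[[0,0,0],0.08],[[0,0,0],0],[[0,0,0],0],[[0,0,0],0],[[0,0,0],0]])

```text
clock: 26.5
position: [0.5389, -0.0226, 0.1678]
tool_rot: [-3.142, -0.0, -0.038]
force: [1.4, -0.2, -4.3]
grip_width: 0.0109
```

```bash
python3 look.py d5 220,100,200,170 90,90,220,220
```

```text
26.6 [ 0.53887682 -0.02266985  0.16781754] [ 3.14157334e+00 -4.95075287e-05 -3.84024805e-02] [ 0.49306234 -0.2242574  -3.37556874] [ 0.05456539  0.00774115 -0.03163328] 0.010938273921587386
```

View pics/d5.png

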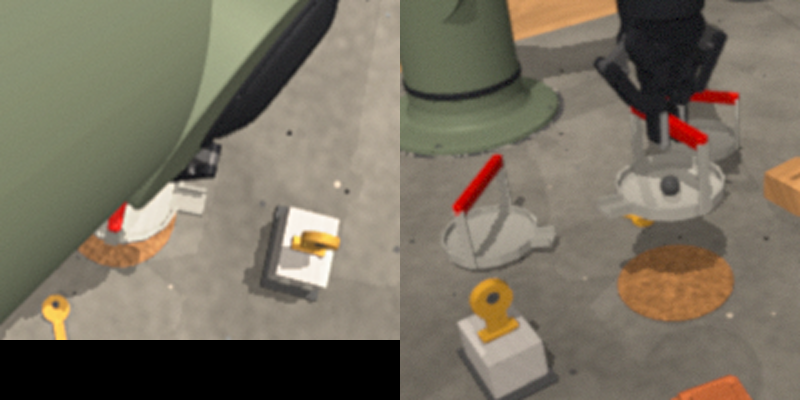

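The lip now points at the lock, at (190,200) in the top view and (612,208) in the scene view, and the ball looks central at (670,186). One numeric overlay check before handing in.

```bash
cat > o5.py <<'E'
from ov import *
t=cv2.imread("pics/d5_t.png"); s=cv2.imread("pics/d5_s.png")
x,y,a=.5388,-.0226,np.deg2rad(-92.2); z0=.104
th=np.linspace(0,2*np.pi,60)
circ=lambda R,z:Pw(x,y,a,np.c_[R*np.cos(th),R*np.sin(th),0*th+z])
L=[rect(x,y,a,.006,.0545,z0+.092),circ(.052,z0+.022),circ(.010,z0+.016),Pw(x,y,a,[(.075,-.01,z0+.018),(.075,.01,z0+.018)])]
K=keylines(.5305,-.2165,np.deg2rad(-3),.019)
A=np.hstack([draw(t,"top",L+K,300,170,100,75,4),draw(s,"scene",L,190,135,70,75,5)[:300]])
B=draw(s,"scene",K,115,235,60,60,5)
cv2.imwrite("pics/ov5.png",np.hstack([A[:300,:720],np.zeros((300,0,3),np.uint8)]));cv2.imwrite("pics/ov6.png",B)
# bystanders: image difference
s0=cv2.imread("pics/scene0.png")
def cen(im,lo,hi,box):
    x0,y0,x1,y1=box;m=cv2.inRange(cv2.cvtColor(im[y0:y1,x0:x1],cv2.COLOR_BGR2HSV),lo,hi);M=cv2.moments(m,True);return M['m10']/M['m00']+x0,M['m01']/M['m00']+y0,M['m00']
for nm,lo,hi,b in(("wheel",(100,120,40),(130,255,255),(310,230,355,275)),("latch",(3,120,80),(14,255,255),(230,290,295,335))):
    print(nm,cen(s0,lo,hi,b),cen(s,lo,hi,b))
t0=cv2.imread("pics/top0.png")
print("blank",cen(t0,(15,120,80),(30,255,255),(235,240,262,285)),cen(t,(15,120,80),(30,255,255),(235,240,262,285)))
E
python3 o5.py
```

```text
wheel (332.3561076604555, 253.15113871635612, 483.0) (332.3235908141962, 253.20041753653445, 479.0)
latch (261.7896200185357, 313.21316033364224, 1079.0) (261.80669144981414, 313.1942379182156, 1076.0)
blank (248.3760683760684, 259.6068376068376, 234.0) (248.33189655172413, 259.6810344827586, 232.0)
```

View pics/ov5.png

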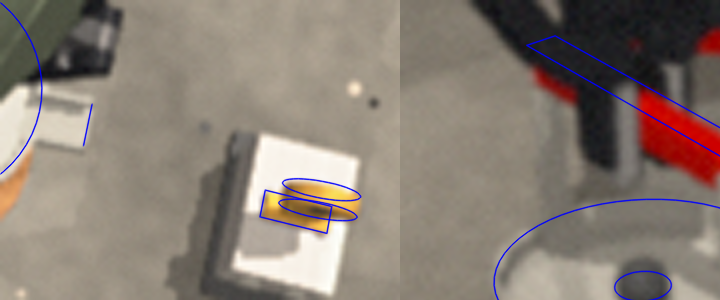

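View pics/ov6.png

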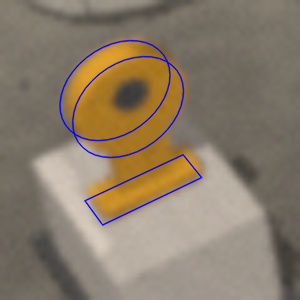

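```bash
python3 -c "
from workcell import bot
print(bot.job_done()); o=bot.observe();print(o['clock'],o['position'],o['grip_width'])"
```

```text
the job is handed in; nothing more can be done
None
the job is handed in; nothing more can be done
```

I moved the key from the birch block into the lock slot and let go of it. I then lifted the ball dish 100 mm straight up, turned it about 104° until its lip pointed at the lock, and handed in still holding it. The hand-in came about 26.6 s into the 58 s allowed; it reports no verdict.

Last checks, from the pictures and the arm readings just before the hand-in:
- **Key:** it stands upright in the slot and matches the "fully home" overlay in both views. The arm felt about 23 N when the collar met the top face, just before I let go.
- **Dish:** it is level over the mat with its underside about 104 mm up (bowl about 110 mm), and nothing in the readings showed it moving. The lip end matched the overlay aimed at the slot to within a few millimetres.
- **Ball:** it appears in the middle of the dish in the scene view. The arm blocked the top view of it.
- **Bystanders:** the wheel, latch and blank moved less than 0.1 pixel from the first pictures.

Nothing failed. The only disagreements were position differences of about 1–3 mm between the two cameras, and overlays of the red bar that sat a few millimetres too high in both the first and last pictures.

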